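# Reset the tripped breaker under the push-latch cover

## Task

A breaker in the workbench's grey power box has tripped: press the ribbed pad at the front of the box's cover once so that its push latch lets go and the cover springs open, then push the one lever that has dropped towards you to the back until it snaps on like the other two, which must stay on. Then push the cover over and press it down by its pad until it latches, and take the hand away with the cover staying shut. Do it all by pushing: do not pinch the cover or pick anything up, and leave the tools round the box where they lie.

Things in the scene. Friction and masses are not known exactly. Their poses are not given: they have to be found in the camera images.
- power_box: Grey power box screwed to the bench, 155 mm deep (x) by 192 wide (y; 216 over its lugs; blue sockets stand out 24 mm on its right), 110 high at the back, yaw within 0.45. Origin: centre of its underside; x points from its front (robot's side) to its back, y left, z up. The sprung cover on top slopes 0.17 rad down to the front. Behind it only low things (under 60 mm) stand within 80 mm.
- cover (a joint): Cover hinge, rad: 0 shut and latched (start), 2.2 open, standing at the back, leaning 0.46 away from the robot. Push-push latch: press 6 mm or more down at the pad (past -0.05; end stop -0.064, 8 mm) and let go: a damped spring (about 3 N at the pad) swings it fully open in about 2.5 s. Pushed down to the end stop again and let go, it latches at 0. One more press would release it.
- cover_pad (a point): Top of the cover's dark ribbed press pad, mid front bar, right above the latch, 124 mm from the hinge and 9 mm above its plane. Moves with the cover; x axis to the hinge, z axis the outward normal. Shut: about 90 mm above the bench; open: about 210 mm.
- cover_edge (a point): Middle of the cover's free front edge, 143 mm from the hinge; the cover is 203 mm wide, its plate 7 mm thick (hinge plane to outer face) with a skirt 11 mm deep below it. Moves with the cover. Open, it is the topmost edge, about 230 mm above the bench.
- cover_hinge (a point): Middle of the cover's hinge axis at the upper back edge of the box, 102 mm above the bench; the axis runs along the box's y. Fixed to the box.
- toggle_a (a joint): Breaker lever a, rad: 0 off, tipped to the front of the box; 0.54 on, tipped to the back. It snaps over-centre at 0.27 to the nearer end and stays. This one has tripped: it starts off. Its place among the three (middle, 38 mm left, 38 mm right) varies.
- toggle_a_tip (a point): Middle of the top of lever a: a black round cross bar 27 mm wide (box y), 6 mm thick, 24 mm from its pivot and about 16 mm above the white breaker face. Off to on it moves 13 mm to the back (about 2 to 3 N). In front of an off lever about 40 mm is free, to a front ledge 10 mm lower than the lever's top. It lies in a recess under the cover, about 20 mm below the hinge's height.
- toggle_b (a joint): Breaker lever b, rad: 0 off, tipped to the front of the box; 0.54 on, tipped to the back. It snaps over-centre at 0.27 to the nearer end and stays. It starts on. Its place among the three (middle, 38 mm left, 38 mm right) varies.
- toggle_b_tip (a point): Middle of the top of lever b: a black round cross bar 27 mm wide (box y), 6 mm thick, 24 mm from its pivot and about 16 mm above the white breaker face. Off to on it moves 13 mm to the back (about 2 to 3 N). In front of an off lever about 40 mm is free, to a front ledge 10 mm lower than the lever's top. It lies in a recess under the cover, about 20 mm below the hinge's height.
- toggle_c (a joint): Breaker lever c, rad: 0 off, tipped to the front of the box; 0.54 on, tipped to the back. It snaps over-centre at 0.27 to the nearer end and stays. It starts on. Its place among the three (middle, 38 mm left, 38 mm right) varies.
- toggle_c_tip (a point): Middle of the top of lever c: a black round cross bar 27 mm wide (box y), 6 mm thick, 24 mm from its pivot and about 16 mm above the white breaker face. Off to on it moves 13 mm to the back (about 2 to 3 N). In front of an off lever about 40 mm is free, to a front ledge 10 mm lower than the lever's top. It lies in a recess under the cover, about 20 mm below the hinge's height.
- screwdriver: Loose short screwdriver with a blue handle, 195 mm long, 27 mm high, lying to the left of the power box. Bystander: leave it. Origin under its middle.
- pliers: Loose pliers with red grips, 155 mm long, 12 mm high, lying to the right of the box. Bystander: leave it. Origin under its middle.
- marker: Loose black and red marker, 142 mm long, 18 mm thick, lying behind the box. Bystander: leave it. Origin under its middle.
- tape: Loose roll of masking tape, 97 mm across, 24 mm high, lying flat on the bench well to the right of the box. Bystander: leave it. Origin under its middle.
- hex_keys: Loose orange hex key set, 34 x 90 x 17 mm, lying well to the right of the box. Bystander: leave it. Origin under its middle.

How it is judged:
By the outcome, as a careful person would: the job done as asked, in the order asked, and still so for the second after the job is handed in, with the robot touching nothing.
It also fails if it takes over 56 s, if anything falls off the work surface, if the arm or the gripper's body presses on something with over 40 N, if the wrist force passes 120 N, or if a joint passes its speed limit or range.

## Robot

A 6-joint arm with a two-finger parallel gripper is mounted at the origin on a cart in front of the work surface, level with it; the furniture and walls round the work are solid. World frame = base frame: x ahead of the robot, y to its left, z up, the work surface at z = 0. Lengths are in m, angles in rad, forces in N, time in s.
With the tool pointing down it reaches from about 0.35 to 0.775 m from the base axis. Payload 5.5 kg.
Tool frame: the origin (TCP) lies on the centre line of the jaws, within the pads' length; the fingertips stand 17 mm ahead of it and the grasp point (between the pads) lies 2 mm behind it; z points along the fingers, y is the line along which they close (so a half turn about z gives the same grasp; the last joint's range is limited). The gripper opens to 85 mm and grips with 20 to 120 N. Pads are 22 mm wide; open, the fingers measure 114 mm over their backs; the gripper's body (76 mm by 85 mm) begins 54 mm behind the grasp point. The pads swing forward as they close: fully open they stand 13 mm farther back than shut.
Start: joints at [1.082, 0.313, 0.046, 1.304, 0, 1.431], TCP at [0.197, 0.54, 0.248] pointing down, gripper open.
Joint ranges: [-2.76, 2.76], [-0.86, 1.69], [-1.03, 1.26], [-2.2, 2.34], [-1.47, 1.5], [-3.14, 3.14]. Speed limits (rad/s): [2.57, 2.57, 3.14, 3.14, 3.14, 3.14].

## Interface

Orientations are given as [roll, pitch, yaw] about the fixed x, y, z axes, in that order (R = Rz(yaw) Ry(pitch) Rx(roll)).
In Python, from plant import ctrl gives the robot as it stands. The module is installed in compiled form; this text tells all that it offers.
- The arm moves only by the tool send_rows, never from a script. Its arguments are lists of equal length, an entry for each row: "linear": the shift along the tool's x, y, z in mm, a list of three; "turn": the turn about the tool's z in rad. A call has 1 to 12 rows; each row shifts and turns the commanded pose from where the row before left it, along the tool's axes as they then stand; what a row does not reach is not made up. A row lasts 1/10 s, in which the tool goes at most 50 mm and 8.59 degrees, less where a joint would pass 70% of its speed; a pose out of reach is approached as far as the arm can. A call is refused whole if a number of a shift passes 50 or a number of a turn 0.15, either way. A call with a gripper value outside its range is refused whole. "hand" is the finger opening in mm, from 0 to 85.4, set as the call begins (left out, the last holds). The fingers move at their own pace and stop on an object; "newtons" is the grip in N (left out, the last holds). Time passes only in rows, so rows that do not move let the fingers close. It gives the time, the measured TCP pose, the force, the opening and the grip force at its end, in the units of the state.
- ctrl.observe(): the state, without advancing time (a new reading comes with each control period).
- ctrl.grab_frame(name): name is "scene" or "top" or "wrist"; returns (picture, depth): 384x512x3 uint8, blue, green, red; 384x512 float32, m along the optical axis (not along the pixel's ray), 0 where there is no reading.
- ctrl.camera_info(name): a dict with "mtx" (3x3 intrinsics, pixels), "extrinsics" (4x4, takes a point from camera to world coordinates). Camera axes: x right, y down, z forward; pixel columns grow to the right and rows downward; lengths in m; the calibration is good to about 2 mm. A picture is of the moment at which its call begins: read the wrist's pose just before it. camera_info takes no time and is no camera call; for the wrist camera it gives the pose at the moment of the call.
- ctrl.close_job(): hands the job in; it is judged then, once.
The state is a dict: "t": time; "q": joint angles; "qvel": joint speeds; "effort": joint torques, N m; "eef_pos": TCP position; "orientation": TCP orientation; "contact_force": force on the tool from outside, world axes, zero at the start; "ft_torque": the same for the moment, N m; "opening": finger opening in m; "finger_force": force on a finger pad.
Only numpy, scipy, OpenCV 4.12 (cv2) and the standard library are available. Lean on these libraries where they do the work, as an engineer would, in place of code of your own. Each camera call takes 0.05 s, during which the arm holds its last target. There are 200 camera calls.

## Working session

There is one attempt and no reset: what is moved stays moved. The work goes in short steps, Python scripts to look and compute and a tool call to move; the robot and the scene stay as the last step left them, time stands still between calls to the robot, and variables do not carry over. Pictures are saved under pics/ and viewed, at most 10 in all, crops included, and the job is handed in when it is done.

Besides the shell and the picture viewer there is one more tool, called after "Emit:" as a command line: name --pt "numbers of a row" for each row, then --argument value for the rest. send_rows: Moves the arm, as the interface text tells. Its arguments: {"type":"object","properties":{"linear":{"type":"array"},"turn":{"type":"array"},"hand":{"type":"number"},"newtons":{"type":"number"}},"required":["linear","turn"]}

```bash
mkdir -p pics; cat > h.py <<'E'
from plant import ctrl
import numpy as np, cv2
from scipy.spatial.transform import Rotation as R
def grab(n,f):
    p,d=ctrl.grab_frame(n); c=ctrl.camera_info(n); cv2.imwrite('pics/'+f+'.png',p); np.savez('pics/'+f,d=d,K=c['mtx'],E=c['extrinsics']); return p,d
def pt(f,u,v,r=1):
    z=np.load('pics/'+f+'.npz'); w=z['d'][v-r:v+r+1,u-r:u+r+1]; w=w[w>0]; D=np.median(w)
    return (z['E']@np.r_[D*np.linalg.inv(z['K'])@[u,v,1],1])[:3]
def st():
    s=ctrl.observe(); print(round(s['t'],2),np.round(s['eef_pos'],4),np.round(s['orientation'],3),np.round(s['contact_force'],1),'op',round(s['opening'],4),'q',np.round(s['q'],3)); return s
E
python3 - <<'E'
from h import *
a,_=grab('top','top0'); b,_=grab('scene','sc0')
st()
cv2.imwrite('pics/both0.png',np.vstack([a,b])[:, :])
cv2.imwrite('pics/both0.png',cv2.resize(np.hstack([a,b]),(800,300)))
E
```

```text
0.1 [0.1963 0.54   0.2475] [-3.14  -0.     2.793] [-0.3  0.5  0.1] op 0.0853 q [ 1.082  0.314  0.045  1.304 -0.     1.431]
```

View pics/top0.png

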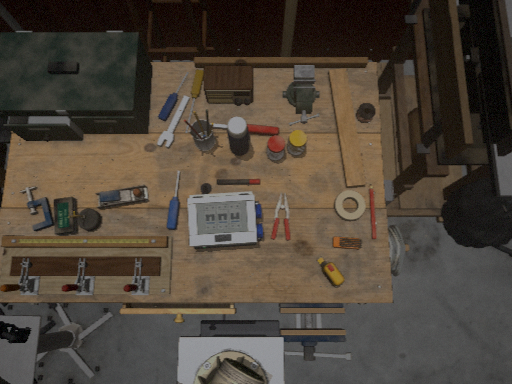

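```bash
python3 - <<'E'
from h import *
a=cv2.imread('pics/top0.png')[180:260,165:295]; b=cv2.imread('pics/sc0.png')
cv2.imwrite('pics/c0.png',cv2.resize(a,None,fx=6,fy=6,interpolation=cv2.INTER_CUBIC))
for u,v in [(195,202),(255,197),(192,243),(256,238),(223,238),(224,196),(224,232)]: print(u,v,np.round(pt('top0',u,v),3))
E
```

```text
195 202 [0.545 0.105 0.107]
255 197 [ 0.586 -0.075  0.001]
192 243 [0.424 0.113 0.086]
256 238 [ 0.439 -0.079  0.087]
223 238 [0.439 0.02  0.088]
224 196 [0.565 0.018 0.104]
224 232 [0.457 0.017 0.09 ]
```

View pics/c0.png

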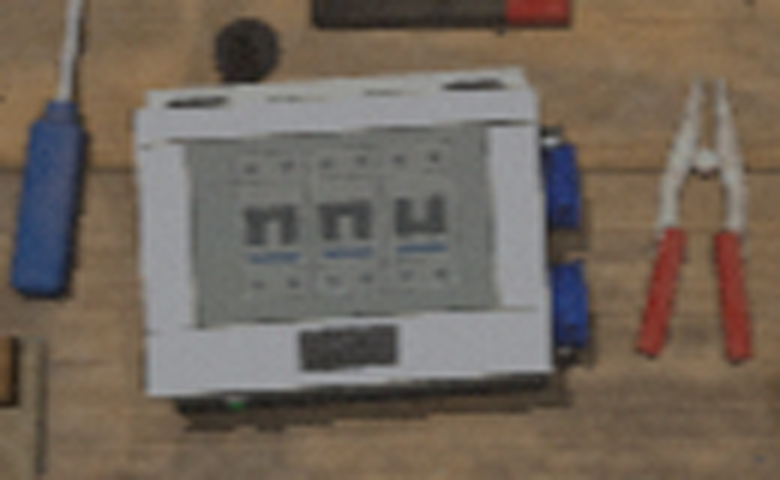

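View pics/sc0.png

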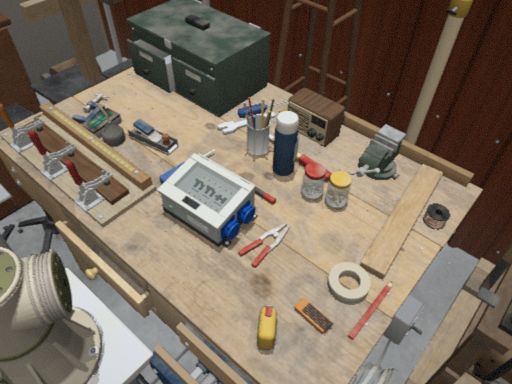

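The right-hand lever is the tripped one: its bar sits at the front of the crop at (420,230), and the other two sit at the back. The pad centre is at top-image (223,238), about [0.440, 0.020, 0.088], which matches the 90 mm height given. Box yaw is about 0.06. I'll move above the pad with the fingers shut.

Emit:
send_rows --pt "0 0 0" --pt "0 0 0" --pt "0 0 0" --turn '[-0.136, -0.136, -0.136]' --hand 0

```text
t: 0.4
eef_pos: [0.1964, 0.5401, 0.2478]
orientation: [-3.141, -0.001, -3.077]
contact_force: [0.5, -0.2, -0.6]
opening: 0.044
finger_force: 0.0
```

Emit:
send_rows --pt "-18 -45 0" --pt "-18 -45 0" --pt "-18 -45 0" --pt "-18 -45 0" --pt "-18 -45 0" --pt "-18 -45 0" --pt "-18 -45 0" --pt "-18 -45 0" --pt "-18 -45 0" --pt "-18 -45 0" --pt "-18 -45 0" --pt "-14 -38 0" --turn '[0, 0, 0, 0, 0, 0, 0, 0, 0, 0, 0, 0]'

```text
t: 1.6
eef_pos: [0.4403, 0.0185, 0.2481]
orientation: [-3.142, 0.0, -3.084]
contact_force: [-0.1, -0.1, 1.0]
opening: 0.0002
finger_force: 0.0
```

```bash
python3 - <<'E'
from h import *
st(); grab('wrist','w1'); st()
E
```

```text
1.6 [0.4403 0.0185 0.2481] [-3.142  0.    -3.084] [-0.1 -0.1  1. ] op 0.0002 q [-0.141  0.053 -0.274  1.243 -0.    -0.198]
1.65 [0.443  0.0142 0.2479] [-3.138e+00  2.000e-03 -3.088e+00] [ 4.7 -3.6  0.6] op -0.0003 q [-0.147  0.057 -0.271  1.24  -0.003 -0.201]
```

View pics/w1.png

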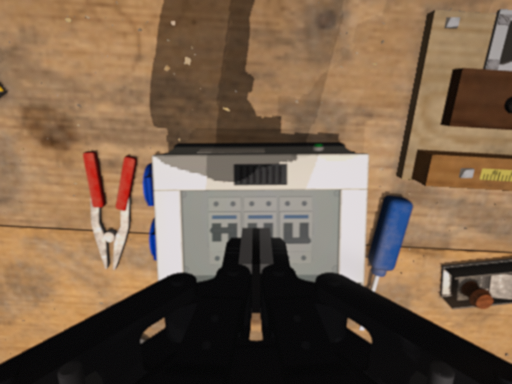

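The wrist view shows the cover aligned with the image and the pad centre at (261,174). The left-image lever, which is the robot's right one, is the tripped one. I'll re-measure now that the arm has settled.

```bash
python3 - <<'E'
from h import *
s=st(); p,d=grab('wrist','w2'); st()
g=cv2.cvtColor(p,cv2.COLOR_BGR2GRAY)[155:192,200:320]; m=(g<90).astype(np.uint8)
n,l,S,c=cv2.connectedComponentsWithStats(m); i=1+np.argmax(S[1:,4]); print(S[i]+[200,155,0,0,0],c[i]+[200,155])
u,v=np.round(c[i]+[200,155]).astype(int); print('pad',pt('w2',u,v,3))
for uv in [(180,160),(345,160),(261,160)]: print(uv,pt('w2',*uv,2))
e=[]
for u in list(range(175,230,5))+list(range(295,350,5)):
    col=np.linalg.norm(pt('w2',u,175)-0); 
    for v in range(140,175):
        q=pt('w2',u,v,0)
        if q[2]>.07: e.append(q);break
e=np.array(e); f=np.polyfit(e[:,1],e[:,0],1); print('edge slope',f, 'yaw',-f[0], e[:,2].mean())
E
```

```text
1.65 [0.443  0.0142 0.2479] [-3.138e+00  2.000e-03 -3.088e+00] [ 4.7 -3.6  0.6] op -0.0003 q [-0.147  0.057 -0.271  1.24  -0.003 -0.201]
1.7 [0.4415 0.0169 0.2478] [-3.140e+00  1.000e-03 -3.089e+00] [-0.4 -0.6 -0. ] op 0.0002 q [-1.430e-01  5.500e-02 -2.730e-01  1.242e+00 -1.000e-03 -1.960e-01]
[ 240  160   53   22 1114] [266.002693   170.02872531]
pad [0.43567005 0.0268073  0.09013268]
(180, 160) [ 0.43118132 -0.05357558  0.08679855]
(345, 160) [0.42290333 0.09952649 0.0874364 ]
(261, 160) [0.42701983 0.02169716 0.08755186]
edge slope [-0.06697874  0.42052808] yaw 0.06697873762533132 0.08225000903972213
```

Emit:
send_rows --pt "2 3 20" --pt "2 3 30" --pt "0 0 35" --pt "0 0 30" --pt "0 0 13" --pt "0 0 0" --pt "0 0 0" --turn '[0, 0, 0, 0, 0, 0, 0]'

```text
t: 2.4
eef_pos: [0.4351, 0.0271, 0.1205]
orientation: [3.141, -0.001, -3.082]
contact_force: [-0.6, 0.9, 0.0]
opening: -0.0001
finger_force: 0.0
```

Emit:
send_rows --pt "0 0 4" --pt "0 0 4" --pt "0 0 2" --pt "0 0 1" --pt "0 0 1" --pt "0 0 1" --pt "0 0 0" --turn '[0, 0, 0, 0, 0, 0, 0]'

```text
t: 3.1
eef_pos: [0.4353, 0.0266, 0.1072]
orientation: [3.141, -0.0, -3.082]
contact_force: [-0.1, 0.3, -0.5]
opening: 0.0002
finger_force: 0.0
```

Emit:
send_rows --pt "0 0 1" --pt "0 0 1" --pt "0 0 1" --pt "0 0 1" --pt "0 0 0" --turn '[0, 0, 0, 0, 0]'

```text
t: 3.6
eef_pos: [0.4358, 0.0266, 0.1034]
orientation: [-3.142, 0.001, -3.082]
contact_force: [0.4, 0.3, 2.0]
opening: -0.0002
finger_force: 0.9
```

Emit:
send_rows --pt "0 0 1" --pt "0 0 1" --pt "0 0 1" --pt "0 0 1" --pt "0 0 0" --turn '[0, 0, 0, 0, 0]'

```text
t: 4.1
eef_pos: [0.4353, 0.0266, 0.0991]
orientation: [-3.142, -0.0, -3.082]
contact_force: [2.2, -0.0, 1.9]
opening: 0.0001
finger_force: 1.0
```

Emit:
send_rows --pt "0 0 1" --pt "0 0 1" --pt "0 0 0" --turn '[0, 0, 0]'

```text
t: 4.4
eef_pos: [0.4356, 0.0266, 0.0975]
orientation: [-3.142, 0.001, -3.082]
contact_force: [0.3, 0.2, 3.2]
opening: -0.0
finger_force: 2.1
```

Emit:
send_rows --pt "0 0 1" --pt "0 0 1" --pt "0 0 0" --turn '[0, 0, 0]'

```text
t: 4.7
eef_pos: [0.4357, 0.0266, 0.097]
orientation: [-3.141, 0.001, -3.082]
contact_force: [-4.0, 1.1, 19.1]
opening: -0.0
finger_force: 9.8
```

End stop reached at TCP z = 0.097 with 19 N. I'll let go by moving quickly up and back.

Emit:
send_rows --pt "0 0 -20" --pt "5 0 -45" --pt "10 0 -45" --pt "10 0 -45" --pt "10 0 -30" --pt "0 0 0" --pt "0 0 0" --pt "0 0 0" --pt "0 0 0" --pt "0 0 0" --pt "0 0 0" --pt "0 0 0" --turn '[0, 0, 0, 0, 0, 0, 0, 0, 0, 0, 0, 0]'

```text
t: 5.9
eef_pos: [0.4003, 0.0246, 0.2799]
orientation: [3.141, -0.001, -3.082]
contact_force: [-0.4, -0.5, -0.4]
opening: -0.0002
finger_force: 0.0
```

Emit:
send_rows --pt "0 0 0" --pt "0 0 0" --pt "0 0 0" --pt "0 0 0" --pt "0 0 0" --pt "0 0 0" --pt "0 0 0" --pt "0 0 0" --pt "0 0 0" --pt "0 0 0" --pt "0 0 0" --pt "0 0 0" --turn '[0, 0, 0, 0, 0, 0, 0, 0, 0, 0, 0, 0]'

```text
t: 7.1
eef_pos: [0.4004, 0.0246, 0.2803]
orientation: [3.142, 0.0, -3.082]
contact_force: [-0.5, 0.5, 0.1]
opening: 0.0001
finger_force: 0.0
```

```bash
python3 - <<'E'
from h import *
st(); a,_=grab('wrist','w3'); st(); b,_=grab('scene','sc3');grab('top','top3')
cv2.imwrite('pics/v3.png',np.hstack([cv2.resize(a,(440,330)),cv2.resize(b[120:260,130:290],(360,330))]))
E
```

```text
7.1 [0.4004 0.0246 0.2803] [ 3.142  0.    -3.082] [-0.5  0.5  0.1] op 0.0001 q [-0.14  -0.034 -0.284  1.321  0.    -0.199]
7.15 [0.4004 0.0246 0.2803] [ 3.142  0.    -3.082] [-0.2  0.8  0.6] op -0.0003 q [-0.14  -0.034 -0.284  1.321  0.    -0.199]
```

View pics/v3.png

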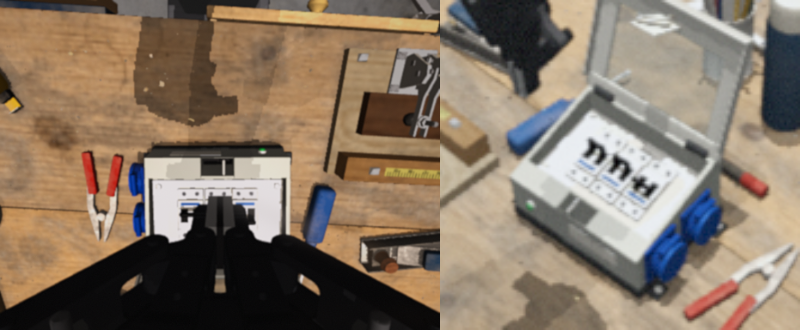

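```bash
python3 - <<'E'
from h import *
a=cv2.imread('pics/w3.png')[165:275,160:350]; b=cv2.imread('pics/top3.png')[190:250,180:265]
cv2.imwrite('pics/c3.png',np.vstack([cv2.resize(a,(570,330),interpolation=cv2.INTER_CUBIC),cv2.resize(b,(570,270)[:1]+(260,),interpolation=cv2.INTER_CUBIC)]))
z=np.load('pics/w3.npz')['d']
for u,v in [(215,248),(215,245),(200,248),(190,240)]: print(u,v,np.round(pt('w3',u,v),4))
E
```

```text
215 248 [ 0.4993 -0.0154  0.0815]
215 245 [ 0.5035 -0.0172  0.0661]
200 248 [ 0.5119 -0.0362  0.0599]
190 240 [ 0.5024 -0.0486  0.0589]
```

View pics/c3.png

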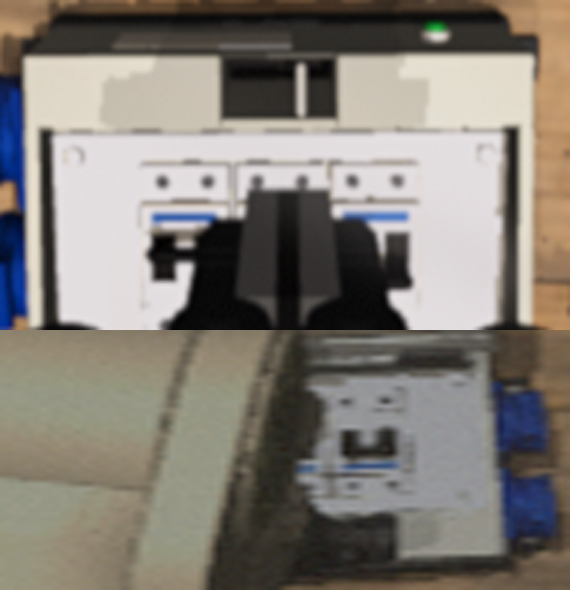

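```bash
python3 - <<'E'
from h import *
def ray(f,u,v,h):
    z=np.load('pics/'+f+'.npz'); d=z['E'][:3,:3]@np.linalg.inv(z['K'])@[u,v,1]; o=z['E'][:3,3]; return o+d*(h-o[2])/d[2]
print('blueline w R,L',ray('w3',221.3,237,.066),ray('w3',160+376/3,237,.066))
print('bar w',ray('w3',221.3,250,.08),'face depth',pt('w3',175,230),pt('w3',302,215))
print('bar top',ray('top3',235,217.7,.08), ray('top3',180+369*85/570,190+(465-330)*60/260,.066))
print('recess ends w', ray('w3',160+48/3,165+140/3,.066),ray('w3',160+505/3,165+140/3,.066))
for v in range(175,225,6): print(v,np.round(pt('w3',232,v),3),np.round(pt('w3',190,v),3))
E
```

```text
blueline w R,L [ 0.4926353  -0.01002024  0.066     ] [0.48810469 0.06590235 0.066     ]
bar w [ 0.50224954 -0.00827453  0.08      ] face depth [ 0.48558754 -0.06413382  0.06866145] [0.46395696 0.08511671 0.05332569]
bar top [ 0.50233624 -0.01468837  0.08      ] [ 0.49412485 -0.01417746  0.066     ]
recess ends w [ 0.4635941  -0.06332757  0.066     ] [0.45309342 0.11284551 0.066     ]
175 [ 0.425 -0.003  0.029] [ 0.429 -0.055  0.027]
181 [ 0.425 -0.001  0.057] [ 0.429 -0.049  0.056]
187 [0.43  0.    0.066] [ 0.433 -0.047  0.066]
193 [0.436 0.001 0.068] [ 0.439 -0.047  0.069]
199 [0.443 0.001 0.07 ] [ 0.445 -0.046  0.071]
205 [0.45  0.001 0.071] [ 0.452 -0.046  0.071]
211 [0.464 0.001 0.053] [ 0.467 -0.05   0.053]
217 [0.471 0.001 0.054] [ 0.474 -0.05   0.054]
223 [0.477 0.002 0.058] [ 0.482 -0.049  0.055]
```

Emit:
send_rows --pt "-15 -8 20" --pt "-15 -8 30" --pt "-15 -8 40" --pt "-15 -8 40" --pt "-15 -8 30" --pt "0 0 0" --pt "0 0 0" --turn '[0, 0, 0, 0, 0, 0, 0]'

```text
t: 7.95
eef_pos: [0.477, -0.0108, 0.12]
orientation: [3.141, -0.002, -3.083]
contact_force: [0.6, 0.1, 0.7]
opening: -0.0003
finger_force: 0.0
```

```bash
python3 - <<'E'
from h import *
st(); a,_=grab('wrist','w4'); st()
print(a.shape)
cv2.imwrite('pics/c4.png',a)
E
```

```text
7.95 [ 0.477  -0.0108  0.12  ] [ 3.141e+00 -2.000e-03 -3.083e+00] [0.6 0.1 0.7] op -0.0003 q [-0.191  0.21  -0.421  0.942  0.    -0.25 ]
8.0 [ 0.4776 -0.0108  0.1211] [ 3.141 -0.    -3.082] [ 0.8  0.1 -0. ] op -0.0002 q [-0.191  0.208 -0.421  0.942  0.    -0.25 ]
(384, 512, 3)
```

View pics/c4.png

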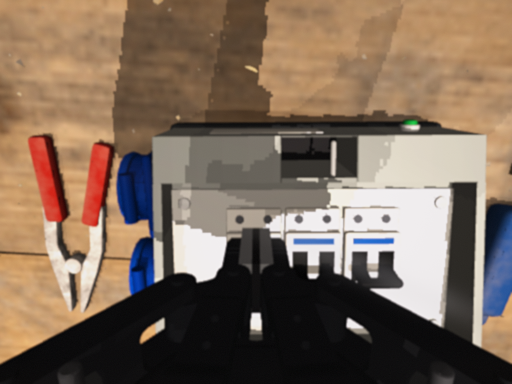

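The fingers, at u≈255, line up with the right breaker, whose plate spans u 226–284. They sit behind the front ledge edge at row 187. I'll lower them in front of the lever and push.

Emit:
send_rows --pt "0 0 10" --pt "0 0 10" --pt "0 0 7" --pt "0 0 5" --pt "0 0 0" --pt "0 0 0" --turn '[0, 0, 0, 0, 0, 0]'

```text
t: 8.6
eef_pos: [0.4776, -0.0109, 0.0883]
orientation: [3.141, -0.0, -3.082]
contact_force: [0.9, -0.2, 0.1]
opening: -0.0002
finger_force: 0.0
```

Emit:
send_rows --pt "-3 0 0" --pt "-3 0 0" --pt "-3 0 0" --pt "-2 0 0" --pt "-2 0 0" --pt "0 0 0" --turn '[0, 0, 0, 0, 0, 0]'

```text
t: 9.2
eef_pos: [0.4898, -0.0101, 0.088]
orientation: [3.141, -0.002, -3.082]
contact_force: [-3.0, -0.4, 1.4]
opening: 0.0
finger_force: 1.5
```

Contact made at about 3 N, so I'll keep going.

Emit:
send_rows --pt "-2 0 0" --pt "-2 0 0" --pt "-2 0 0" --pt "-2 0 0" --pt "0 0 0" --turn '[0, 0, 0, 0, 0]'

```text
t: 9.7
eef_pos: [0.4995, -0.0097, 0.0884]
orientation: [-3.142, 0.001, -3.082]
contact_force: [0.5, 0.1, 0.7]
opening: 0.0001
finger_force: 0.0
```

Emit:
send_rows --pt "5 0 -3" --pt "10 0 -25" --pt "10 0 -45" --pt "10 0 -45" --pt "10 0 -45" --pt "10 0 -45" --pt "0 0 0" --pt "0 0 0" --turn '[0, 0, 0, 0, 0, 0, 0, 0]'

```text
t: 10.5
eef_pos: [0.4443, -0.0131, 0.2977]
orientation: [-3.141, 0.004, -3.083]
contact_force: [-0.8, 0.4, 0.0]
opening: 0.0002
finger_force: 0.0
```

```bash
python3 - <<'E'
from h import *
st(); a,_=grab('wrist','w5'); st(); b,_=grab('scene','sc5')
cv2.imwrite('pics/v5.png',np.hstack([cv2.resize(a[160:290,140:340],(400,260)),cv2.resize(b[130:250,150:270],(400,400))[:260]]))
bb=b[110:250,150:290]
cv2.imwrite('pics/v5.png',np.vstack([cv2.resize(a[160:270,140:340],(500,275)),cv2.resize(b[110:180,150:277],(500,275),interpolation=cv2.INTER_CUBIC)]))
z=np.load('pics/sc5.npz')
for n,p in [('edge',(.627,.03,.230)),('leverR',(.51,-.01,.082))]:
    q=np.linalg.inv(z['E'])@np.r_[p,1]; q=z['K']@q[:3]; print(n,q[:2]/q[2])
E
```

```text
10.5 [ 0.4443 -0.0131  0.2977] [-3.141  0.004 -3.083] [-0.8  0.4  0. ] op 0.0002 q [-0.211  0.045 -0.162  1.36   0.    -0.27 ]
10.55 [ 0.4437 -0.013   0.2962] [-3.141e+00  1.000e-03 -3.082e+00] [-1.   0.1 -0.8] op 0.0002 q [-0.211  0.046 -0.164  1.359  0.    -0.27 ]
edge [239.22916568 120.49096036]
leverR [220.43503215 195.33194499]
```

View pics/v5.png

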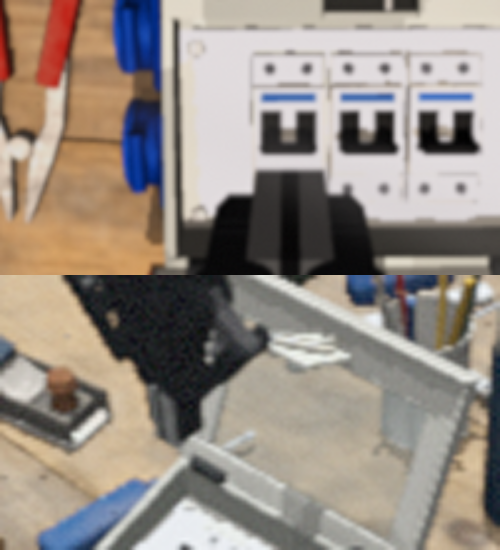

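All three bars line up at crop row ~150, so the breaker is on, and the cover stands open at the back. Before moving in, I'll check for tall objects behind the cover.

```bash
python3 - <<'E'
from h import *
for f in ['top0','sc0','sc3','sc5']:
    z=np.load('pics/'+f+'.npz'); d=z['d']; v,u=np.mgrid[:384,:512]
    P=np.stack([u,v,np.ones_like(u)],-1)@np.linalg.inv(z['K']).T*d[...,None]; P=P@z['E'][:3,:3].T+z['E'][:3,3]
    m=(d>0)&(P[...,0]>.59)&(P[...,0]<.82)&(abs(P[...,1]-.04)<.13)&(P[...,2]>.06)&(P[...,2]<.3); Q=P[m]
    print(f,m.sum())
    for x0 in np.arange(.59,.82,.02):
        q=Q[(Q[:,0]>=x0)&(Q[:,0]<x0+.02)]
        if len(q)>3: print(round(x0,2),len(q),'y',q[:,1].min().round(3),q[:,1].max().round(3),'zmax',q[:,2].max().round(3))
E
```

```text
top0 991
0.71 65 y -0.035 -0.01 zmax 0.156
0.73 359 y -0.054 0.12 zmax 0.196
0.75 239 y -0.06 0.123 zmax 0.196
0.77 152 y -0.046 0.139 zmax 0.195
0.79 95 y -0.022 0.126 zmax 0.184
0.81 81 y 0.067 0.115 zmax 0.177
sc0 1789
0.71 110 y -0.032 -0.007 zmax 0.18
0.73 719 y -0.053 0.124 zmax 0.194
0.75 450 y -0.058 0.123 zmax 0.194
0.77 275 y -0.051 0.14 zmax 0.195
0.79 144 y -0.044 0.135 zmax 0.16
0.81 91 y 0.067 0.119 zmax 0.174
sc3 3621
0.59 1465 y -0.07 0.136 zmax 0.241
0.61 558 y -0.069 0.129 zmax 0.241
0.71 114 y -0.035 -0.007 zmax 0.182
0.73 657 y -0.051 0.124 zmax 0.195
0.75 334 y -0.057 0.123 zmax 0.195
0.77 267 y -0.052 0.142 zmax 0.195
0.79 142 y -0.044 0.132 zmax 0.165
0.81 84 y 0.07 0.123 zmax 0.175
sc5 3653
0.59 990 y -0.07 0.13 zmax 0.234
0.61 1050 y -0.069 0.136 zmax 0.238
0.63 48 y -0.066 0.024 zmax 0.233
0.71 106 y -0.033 -0.008 zmax 0.157
0.73 670 y -0.052 0.124 zmax 0.196
0.75 310 y -0.058 0.123 zmax 0.195
0.77 248 y -0.051 0.139 zmax 0.194
0.79 146 y -0.044 0.143 zmax 0.161
0.81 85 y 0.07 0.121 zmax 0.177
```

Tall things begin at x ≥ 0.71 and stay below 0.196, so the space behind the cover is clear. I'll go over and behind it.

Emit:
send_rows --pt "-10 2 -25" --pt "-40 7 0" --pt "-44 7 0" --pt "-44 7 0" --pt "-44 7 0" --pt "-44 7 0" --pt "0 0 20" --pt "0 0 45" --pt "0 0 45" --pt "0 0 0" --pt "0 0 0" --turn '[0, 0, 0, 0, 0, 0, 0, 0, 0, 0, 0]'

```text
t: 11.7
eef_pos: [0.666, 0.0375, 0.2096]
orientation: [3.141, -0.005, -3.082]
contact_force: [0.4, -1.1, 0.7]
opening: -0.0001
finger_force: 0.0
```

Emit:
send_rows --pt "12 0 -2" --pt "15 0 -4" --pt "15 0 -5" --pt "15 0 -5" --pt "14 0 -5" --pt "14 0 -5" --pt "0 0 0" --turn '[0, 0, 0, 0, 0, 0, 0]'

```text
t: 12.4
eef_pos: [0.583, 0.0322, 0.2414]
orientation: [-3.141, 0.006, -3.083]
contact_force: [1.3, -0.0, 0.7]
opening: -0.0002
finger_force: 0.8
```

Emit:
send_rows --pt "11 0 0" --pt "11 0 1" --pt "11 0 1" --pt "11 0 4" --pt "11 0 4" --pt "11 0 4" --pt "10 0 7" --pt "10 0 7" --pt "10 0 7" --pt "0 0 0" --turn '[0, 0, 0, 0, 0, 0, 0, 0, 0, 0]'

```text
t: 13.4
eef_pos: [0.4867, 0.0265, 0.2031]
orientation: [-3.141, 0.001, -3.083]
contact_force: [0.8, 0.5, 1.4]
opening: 0.0003
finger_force: 0.8
```

Emit:
send_rows --pt "8 0 10" --pt "8 0 10" --pt "8 0 10" --pt "5 0 9" --pt "5 0 10" --pt "5 0 9" --pt "3 0 9" --pt "3 0 9" --pt "0 0 0" --turn '[0, 0, 0, 0, 0, 0, 0, 0, 0]'

```text
t: 14.3
eef_pos: [0.4396, 0.0241, 0.1247]
orientation: [3.141, -0.004, -3.083]
contact_force: [0.3, -0.2, 2.5]
opening: -0.0002
finger_force: 1.0
```

Emit:
send_rows --pt "2 0 7" --pt "1 0 7" --pt "1 0 6" --pt "0 0 3" --pt "0 0 2" --pt "0 0 2" --pt "0 0 0" --turn '[0, 0, 0, 0, 0, 0, 0]'

```text
t: 15.0
eef_pos: [0.4371, 0.0238, 0.0989]
orientation: [3.141, -0.001, -3.082]
contact_force: [-0.0, 0.4, 1.3]
opening: 0.0001
finger_force: 1.0
```

Still following the spring. I'll press down to the end stop.

Emit:
send_rows --pt "0 0 1" --pt "0 0 1" --pt "0 0 1" --pt "0 0 0" --pt "0 0 0" --turn '[0, 0, 0, 0, 0]'

```text
t: 15.5
eef_pos: [0.4374, 0.0238, 0.0975]
orientation: [-3.141, 0.0, -3.082]
contact_force: [-4.1, 0.1, 14.5]
opening: -0.0003
finger_force: 7.5
```

Emit:
send_rows --pt "0 0 1" --pt "0 0 0" --pt "0 0 0" --turn '[0, 0, 0]'

```text
t: 15.8
eef_pos: [0.4375, 0.0238, 0.0973]
orientation: [-3.141, 0.001, -3.082]
contact_force: [-6.3, 0.2, 22.1]
opening: -0.0002
finger_force: 11.5
```

Emit:
send_rows --pt "0 0 -5" --pt "0 0 -5" --pt "0 0 -5" --pt "0 0 -25" --pt "5 0 -40" --pt "10 0 -40" --pt "10 0 -40" --pt "0 0 0" --pt "0 0 0" --pt "0 0 0" --pt "0 0 0" --pt "0 0 0" --turn '[0, 0, 0, 0, 0, 0, 0, 0, 0, 0, 0, 0]'

```text
t: 17.0
eef_pos: [0.412, 0.0224, 0.254]
orientation: [3.141, -0.003, -3.082]
contact_force: [0.7, -1.0, 0.2]
opening: -0.0003
finger_force: 0.0
```

```bash
python3 - <<'E'
from h import *
st(); a,_=grab('wrist','w6'); b,_=grab('scene','sc6'); st()
cv2.imwrite('pics/v6.png',np.hstack([cv2.resize(a,(440,330)),cv2.resize(b[120:260,130:290],(360,330))]))
E
```

```text
17.0 [0.412  0.0224 0.254 ] [ 3.141e+00 -3.000e-03 -3.082e+00] [ 0.7 -1.   0.2] op -0.0003 q [-1.410e-01 -1.000e-03 -3.160e-01  1.258e+00  0.000e+00 -2.000e-01]
17.1 [0.4122 0.0224 0.2544] [ 3.141e+00 -2.000e-03 -3.082e+00] [-0.4 -0.7  0.2] op 0.0001 q [-0.141 -0.002 -0.316  1.259  0.    -0.2  ]
```

View pics/v6.png

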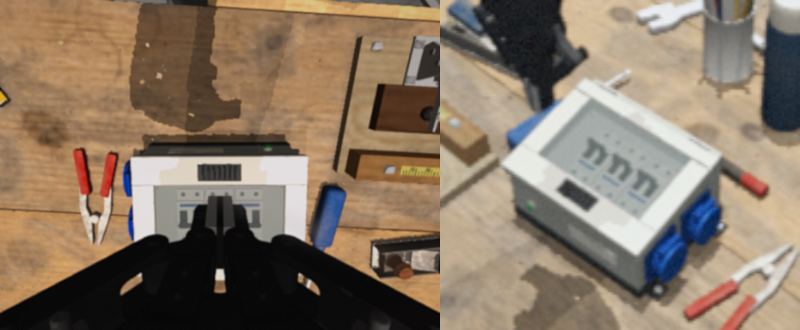

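The cover is shut and has stayed down for about a second. All three levers tip back alike, and the tools are undisturbed. I'll check the pad height, then hand in.

```bash
python3 - <<'E'
from h import *
z=pt('w6',int(219*512/440),int(172*384/330),3); print(z)
if abs(z[2]-.090)<.004: print(ctrl.close_job())
E
```

```text
[0.43790425 0.02319192 0.09043107]
the job is handed in; nothing more can be done
None
```

The job is done and handed in at about 17 s: I opened the cover by its pad, pushed the tripped right-hand lever on (the other two stayed on), and pressed the cover shut. It stayed latched after the hand moved away, and the tools were left where they lay.

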